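Work a sticky cold-box lid shut and bolt it

ROBOT

A 6-joint arm with a two-finger parallel gripper is mounted at the origin on the work surface. World frame = base frame: x ahead of the robot, y to its left, z up, the work surface at z = 0. Lengths are in mm, angles in rad, forces in N, time in s.
With the tool pointing down it reaches from about 350 to 875 mm from the base axis. Payload 4.2 kg.
Tool frame: the origin (TCP) lies midway between the tips of the shut fingers; the grasp point (between the pads) lies 19 mm behind it; z points along the fingers, y is the line along which they close (so a half turn about z gives the same grasp; the last joint's range is limited). The gripper opens to 85 mm and grips with 20 to 120 N. Pads are 22 mm wide; open, the fingers measure 114 mm over their backs; the gripper's body (76 mm by 85 mm) begins 54 mm behind the grasp point. The pads swing forward as they close: fully open they stand 13 mm farther back than shut.
Start: joints at [1.533, 0.385, 0.008, 0, -1.194, -0.259], TCP at [182.756, 597.662, 231.312] pointing down, gripper open.
Joint ranges: [-3.14, 3.14], [-1.21, 2.06], [-1.07, 1.41], [-3.16, 2.05], [-2.99, -0.16], [-3.1, 3.1]. Speed limits (rad/s): [2.79, 2.79, 3.14, 3.14, 3.14, 3.14].

INTERFACE

Orientations are given as a unit quaternion [x, y, z, w].
In Python, from bench import arm gives the robot as it stands.
- The arm moves only by the tool send_rows, never from a script. Its argument "targets" is a list of rows, each an object of numbers: "gripper": the gripper command: -1 is fully open, 1 is shut, values between are in proportion; "x", "y", "z": the shift along the tool's x, y, z in cm; "ax", "ay", "az": the turn, a rotation vector about the tool's x, y, z in degrees. A call has 1 to 5 rows; each row shifts and turns the commanded pose from where the row before left it, along the tool's axes as they then stand; what a row does not reach is not made up. A row lasts 1/12 s, in which the tool goes at most 41.7 mm and 7.16 degrees, less where a joint would pass 70% of its speed; a pose out of reach is approached as far as the arm can. A call is refused whole if a number of a shift passes 4.17 or a number of a turn 7.16, either way. A call with a gripper value outside its range is refused whole. The fingers move at their own pace and stop on an object; the grip force is fixed at half the most. Time passes only in rows, so rows that do not move let the fingers close. It gives the time, the measured TCP pose, the force, the opening and the grip force at its end, in the units of the state.
- arm.read_state(): the state, without advancing time (a new reading comes with each control period).
- arm.get_image(name): name is "scene" or "top"; returns (picture, depth): 384x512x3 uint8, red, green, blue; 384x512 float32, mm along the optical axis (not along the pixel's ray), 0 where there is no reading.
- arm.camera_model(name): a dict with "fx", "fy", "cx", "cy" (pixels), "cam_to_world" (4x4, takes a point from camera to world coordinates). Camera axes: x right, y down, z forward; pixel columns grow to the right and rows downward; lengths in mm; the calibration is good to about 2 mm. A picture is of the moment at which its call begins. camera_model takes no time and is no camera call.
- arm.job_done(): hands the job in; it is judged then, once.
Trained networks look in the newest picture that a camera, given by its name, has taken for a name from the list of things; names that differ only in an ending like _2 or _b are one class to them, and where a whole thing is asked for, a point or a joint stands for the part that bears it (a point fixed in the world has none). Each returns a list of dicts, best first, with "score" (0 to 1); they miss things now and then, are a little off and sometimes report something else, mostly with a low value. They report only what shows in the picture. A call takes as long as a camera call.
- arm.boxes_of(camera, thing): "rect" ([left, top, width, height] in pixels, round what is visible of it).
The state is a dict: "clock": time; "joints": joint angles; "joint_vel": joint speeds; "joint_efforts": joint torques, N m; "position": TCP position; "ee_rot": TCP orientation; "contact_force": force on the tool from outside, world axes, zero at the start; "wrist_torque": the same for the moment, N m; "gripper_width": finger opening in mm; "grasp_force": force on a finger pad.
Only numpy, scipy, OpenCV 4.12 (cv2) and the standard library are available. Lean on these libraries where they do the work, as an engineer would, in place of code of your own. Each camera call takes 0.05 s, during which the arm holds its last target. There are 200 camera calls.

TASK

Close the cold box: push its sticky sliding lid along the tracks until it is fully home against the end wall at both sides, then push the side bolt all the way in so that the lid is locked. The lid racks and jams when one end gets ahead, so bring it along a little at a time at one end and then the other. Only push the lid and bolt, do not grip them, and never force them: no more than about 15 N; leave everything else where it stands.

Things in the scene. Friction and masses are not known exactly. Their poses are not given: they have to be found in the camera images.
- cold_box: White cold box fixed to the table, 340 (x) x 360 (y) x 132 mm. Origin on the table; x = the way the lid slides shut, away from the robot; y left. In mm: track floors z 115; track walls y +-153, with lips (z 128-132) over the tracks in to y +-140; a fixed cover (top z 133) from x -180 to -60 always hides the lid's back edge; the end wall, the lid's stop, has its face at x 125, top z 132.
- lid: Grey lid, loose plate 10 mm thick, 0.4-0.65 kg, on the track floors. Its front part (own x -60 to 60 mm, 300 mm wide) runs between the track walls with 3 mm play each side; behind, 260 mm wide, back to x -140. Origin: middle of the front part's underside, at box x 65 mm when shut; starts 60-85 mm short. Slides with 2-5 N; pushed at one knob it skews to about 0.05 rad and jams; 10 N at the other frees it.
- lid_knob_left (a point): Centre of the top of the left knob: an upright steel post, 18 mm across, 40 mm tall, that spins freely on the lid, at x +20, y +125 mm of the lid; its top is 165 mm above the table, the lid's top 125 mm. Push its back side to move the left end.
- lid_knob_right (a point): The same on the right, at x +20, y -125 mm of the lid.
- lid_corner_left (a point): The middle of the left end of the lid's front edge, at x +60, y +150 mm of the lid. It meets the end wall at x = +125 mm of the box.
- lid_corner_right (a point): The same at the right end, y -150 mm of the lid.
- bolt (a joint): How far the side bolt is pushed in, m: 0 out, 0.020 fully in, 0 to 0.003 at the start. It slides towards -y of the box with about 3 N of friction and stays where left. Its rod (10 mm thick, axis at box x -3 mm) enters the left track behind the left end of the shut lid (then at x 5 mm); if the lid is not home the rod hits it.
- bolt_knob (a point): Centre of the top of the bolt's upright steel knob, 18 mm across and 44 mm tall, on a bracket outside the box's left wall: at x -3, y 228 (bolt out), z 156 mm of the box. The bracket's top is at z 112 mm and it ends at y 247 mm; the outside of the wall is at y 180 mm.
- jar_a: A capped milk jar, 52 mm across, 85 mm tall, left of the box; a bystander. Origin under its centre.
- jar_b: A second such jar, nearer the robot; a bystander.
- jar_c: A squat capped jar, 62 mm across, 65 mm tall, right of the box; a bystander.
- card_box: A small cardboard carton, 100 by 70 by 50 mm, to the right; a bystander.
- pen_cup: A grey cup, 72 mm across, 100 mm tall, to the left of the box; a bystander.
- label_roll: A roll of labels lying on the cover of the box, 60 mm across, 28 mm high; a bystander. Origin under its centre.

How it is judged (in metres and radians):
On the way, in this order (a step that is already met when the one before it is completed fails the run):
1. both ends of the lid are home against the end wall (x of each of lid_corner_left, lid_corner_right in the frame of cold_box above 0.1225 m), for 0.2 s.
2. the bolt is pushed in (value of joint bolt above 0.017 m), for 0.2 s.
At the end, for the whole second after the job is handed in: Both front corners of the lid within 3 mm of the end wall, the bolt at least 17 of its 20 mm in, the lid at rest (x of each of lid_corner_left, lid_corner_right in the frame of cold_box above 0.122 m and value of joint bolt above 0.017 m and linear speed of lid below 0.005 m/s); the robot touches nothing.
It fails at once if the lid or the bolt is forced or gripped: more than 25 N between the fingers and the lid, or the fingers and the cold box with its bolt (contact force between the fingers and lid above 25 N or contact force between the fingers and cold_box above 25 N).
It fails at once if a bystander (a jar, the carton, the cup or the roll of labels) is shifted by more than 15 mm (distance of any of jar_a, jar_b, jar_c, card_box, pen_cup, label_roll from where it was at the start of the episode above 0.015 m).
It also fails if it takes over 70 s, if anything falls off the work surface, if the arm or the gripper's body presses on something with over 40 N, if the wrist force passes 120 N, or if a joint passes its speed limit or range.

## Working session

There is one attempt and no reset: what is moved stays moved. The work goes in short steps, Python scripts to look and compute and a tool call to move; the robot and the scene stay as the last step left them, time stands still between calls to the robot, and variables do not carry over. Pictures are saved under pics/ and viewed, at most 10 in all, crops included, and the job is handed in when it is done.

Besides the shell and the picture viewer there is one more tool, called after ">>>" by a JSON object that holds its "name" and its "arguments". send_rows: Moves the arm, as the interface text tells. Its arguments: {"type":"object","properties":{"targets":{"type":"array"}},"required":["targets"]}

```bash
mkdir -p pics; ls; cat > h.py <<'E'
import numpy as np, cv2
from bench import arm
def cloud(name):
    im,d=arm.get_image(name); m=arm.camera_model(name)
    v,u=np.mgrid[:d.shape[0],:d.shape[1]]
    p=np.stack([(u-m['cx'])/m['fx']*d,(v-m['cy'])/m['fy']*d,d],-1)
    T=np.array(m['cam_to_world']); P=p@T[:3,:3].T+T[:3,3]; P[d==0]=np.nan
    return im,P
E
python3 - <<'E'
from h import *
print(arm.read_state())
out=[]
for n in ("scene","top"):
    im,P=cloud(n); np.save(n+'.npy',P); out.append(im[...,::-1])
    print(n,np.round(arm.camera_model(n)['cam_to_world'],2).tolist())
    for t in ("cold_box","lid","lid_knob_left","lid_corner_left","bolt_knob","jar_a","jar_c","card_box","pen_cup","label_roll"):
        for b in arm.boxes_of(n,t)[:3]:
            l,tp,w,h=[int(round(x)) for x in b['rect']]
            c=P[tp+h//2,l+w//2]; print(n,t,round(b['score'],2),[l,tp,w,h],np.round(c))
cv2.imwrite('pics/a.png',cv2.resize(out[0],(800,600)));cv2.imwrite('pics/b.png',cv2.resize(out[1],(800,600)))
E
```

```text
pics
{'clock': 0.0, 'joints': array([ 1.53261237e+00,  3.85548561e-01,  6.59373224e-03, -5.08370384e-04,
       -1.19397792e+00, -2.58602162e-01]), 'joint_vel': array([-0.00106047, -0.0020523 ,  0.00075107, -0.00056796,  0.0006486 ,
        0.00041059]), 'joint_efforts': array([-9.24878404e-04, -3.92292023e+01,  1.88399345e+01,  4.18623984e+00,
       -4.69921360e-03, -1.76374542e-06]), 'position': array([182.58696721, 597.11356885, 230.21245163]), 'ee_rot': array([ 9.88995477e-01, -1.47941709e-01, -1.17329905e-04,  1.08771387e-03]), 'contact_force': array([ 0.53707608, -0.06884286,  0.09485496]), 'wrist_torque': array([-0.0311884 , -0.00446404, -0.01763994]), 'grasp_force': 0.0, 'gripper_width': 85.63511087718425}
scene [[0.06, 0.85, -0.53, 1125.67], [1.0, -0.05, 0.04, -8.95], [0.01, -0.53, -0.85, 1088.4], [0.0, 0.0, 0.0, 1.0]]
scene cold_box 0.76 [204, 140, 136, 120] [541.  82. 122.]
scene cold_box 0.61 [221, 177, 92, 35] [518.  68. 123.]
scene cold_box 0.37 [233, 148, 20, 19] [371.  -1. 129.]
scene lid 0.89 [217, 171, 94, 40] [506.  59. 122.]
scene lid_knob_left 0.57 [218, 174, 96
[... 918 characters left out ...]
ob_left 0.95 [206, 190, 78, 28] [504.  48. 126.]
top lid_knob_left 0.47 [130, 190, 20, 12] [525. 452.  77.]
top lid_corner_left 0.91 [205, 192, 79, 27] [501.  51. 117.]
top bolt_knob 0.4 [177, 198, 15, 11] [502. 276. 113.]
top jar_a 0.78 [129, 192, 20, 13] [517. 454.  85.]
top jar_a 0.76 [126, 216, 18, 14] [422. 464.  85.]
top jar_a 0.66 [346, 184, 20, 19] [ 561. -381.   65.]
top jar_c 0.78 [129, 192, 20, 13] [517. 454.  85.]
top jar_c 0.76 [126, 216, 18, 14] [422. 464.  85.]
top jar_c 0.66 [346, 184, 20, 19] [ 561. -381.   65.]
top card_box 0.56 [362, 237, 19, 25] [ 345. -446.   51.]
top pen_cup 0.72 [144, 144, 19, 21] [701. 430.   3.]
top label_roll 0.54 [248, 227, 19, 16] [391.   0. 136.]
```

View pics/a.png

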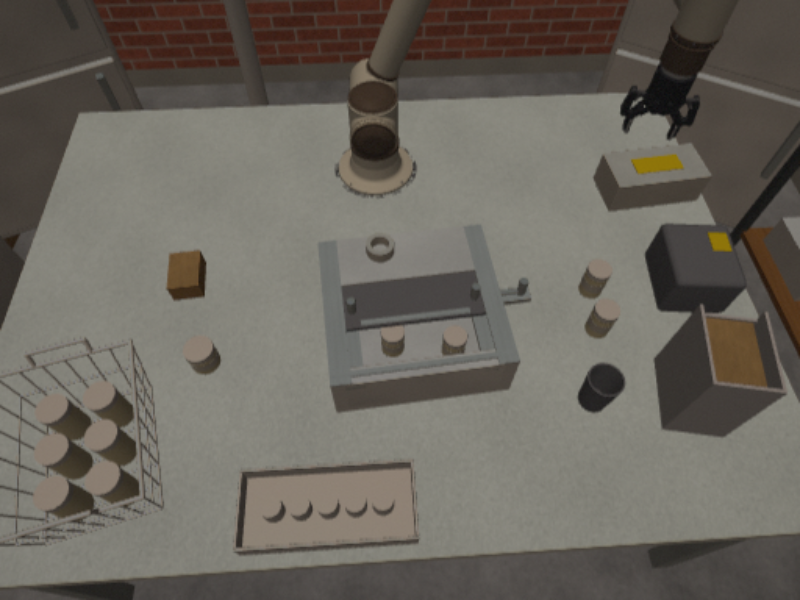

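View pics/b.png

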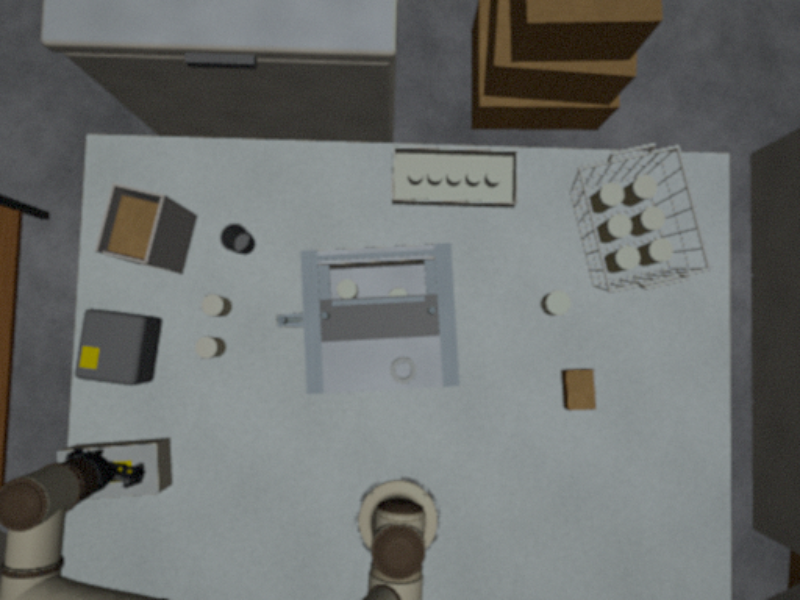

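The scene picture shows the knobs at about (351,305) and (475,291) and the bolt knob at (522,286). In the top picture the box spans about (303–457, 245–393) and is slightly yawed. Next I'll measure the box pose and the knobs.

```bash
cat >> h.py <<'E'
def blobs(P,zlo,zhi,xl=(360,680),yl=(-160,310)):
    m=(P[...,2]>zlo)&(P[...,2]<zhi)&(P[...,0]>xl[0])&(P[...,0]<xl[1])&(P[...,1]>yl[0])&(P[...,1]<yl[1])
    n,L,s,c=cv2.connectedComponentsWithStats(m.astype(np.uint8),connectivity=8)
    return [(s[i,4],c[i],P[L==i]) for i in range(1,n)]
E
python3 - <<'E'
from h import *
crops=[]
for n in ("scene","top"):
    P=np.load(n+'.npy')
    for z in ((142,185),):
        for a,c,p in blobs(P,*z):
            print(n,a,np.round(c,1),'med',np.round(np.median(p,0),1),'min',np.round(p.min(0),1),'max',np.round(p.max(0),1))
P=np.load('top.npy')
m=(P[...,2]>118)&(P[...,2]<142)&(P[...,0]>300)&(P[...,0]<680)&(P[...,1]>-160)&(P[...,1]<245)
q=P[m][:,:2].astype(np.float32)
r=cv2.minAreaRect(q);print(r,q.min(0),q.max(0))
# edges of box by fitting lines to extreme points
th=None
def fit(axis,sign):
    o=1-axis; lo,hi=np.percentile(q[:,o],[8,92]); pts=[]
    for b in np.arange(lo,hi,6):
        s=q[(q[:,o]>=b)&(q[:,o]<b+6)]
        if len(s)>3: pts.append((b+3,sign*np.max(sign*s[:,axis])))
    pts=np.array(pts); k=np.polyfit(*pts.T,1); res=pts[:,1]-np.polyval(k,pts[:,0]); g=abs(res)<6
    k=np.polyfit(*pts[g].T,1); return k,res[g].std(),g.sum()
for ax,s in((0,1),(0,-1),(1,1),(1,-1)): print(ax,s,fit(ax,s))
for n,(x0,x1,y0,y1) in {'scene':(195,350,135,270),'top':(170,300,145,260)}.items():
    im,_=arm.get_image(n); crops.append(cv2.resize(im[y0:y1,x0:x1,::-1],(400,400),interpolation=cv2.INTER_CUBIC))
cv2.imwrite('pics/c.png',np.hstack(crops))
E
```

```text
scene 199 [242.7 157.4] med [394.9  -2.8 156.9] min [360.  -31.6 142.2] max [421.3  25.  163.4]
scene 30 [334.6 180.6] med [501.1 281.8 153.7] min [490.5 275.  142.6] max [506.7 289.7 157.9]
scene 40 [304.  184.7] med [513.6 182.1 160.3] min [502.5 174.7 142.2] max [519.4 191.4 166.4]
scene 40 [224.2 194.4] med [534.5 -65.4 159.5] min [521.8 -72.7 143. ] max [538.9 -57.2 164.8]
top 19 [276.6 198.2] med [527.6 -67.6 163.7] min [520.5 -75.4 160.7] max [534.9 -60.7 168.1]
top 22 [207.9 201.9] med [506.3 180.4 163.3] min [499.1 173.4 150. ] max [513.8 188.2 168.1]
top 19 [180.4 204.5] med [493.5 282.5 153.2] min [489.1 273.5 145.1] max [500.4 290.6 161.1]
top 130 [258.2 236.8] med [385.6  -4.  158.5] min [360.  -32.3 144.7] max [414.4  25.4 167.2]
((505.6935729980469, 60.34980773925781), (340.77532958984375, 369.73809814453125), 4.53078556060791) [ 322.7868  -136.50075] [679.8921  244.98232]
0 1 (array([-5.80984795e-02,  6.76644489e+02]), np.float64(1.6328289173640165), np.int64(53))
0 -1 (array([-8.12349135e-02,  3.42123890e+02]), np.float64(1.1157080013032774), np.int64(53))
1 1 (array([7.76729755e-02, 1.95127124e+02]), np.float64(1.3372920424040005), np.int64(47))
1 -1 (array([ 8.18614120e-02, -1.64570764e+02]), np.float64(1.099425208689635), np.int64(50))
```

View pics/c.png

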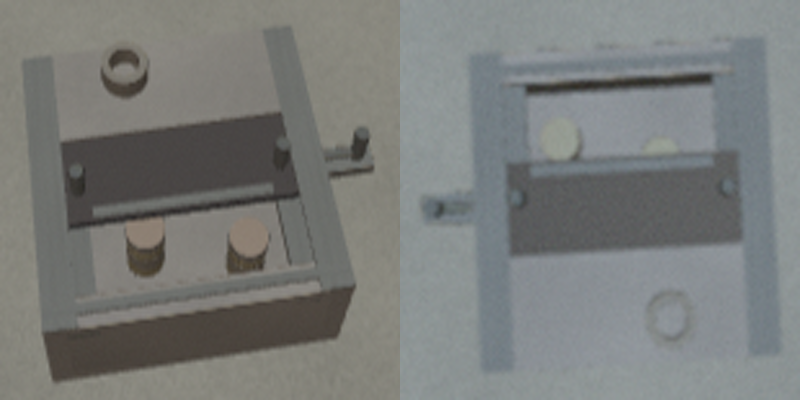

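The crop confirms the box is squared at a yaw of about +0.08 rad. Both knobs are level and about 83 mm short of home. The label roll sits well behind on the cover. First move: shut the fingers and square the tool to the box.

>>> {"name": "send_rows", "arguments": {"targets": [{"gripper": 1,"az": -7.15},{"gripper": 1,"az": -7.15},{"gripper": 1,"az": -7.15},{"gripper": 1},{"gripper": 1}]}}

```text
$.targets[0]: bad value
```

```bash
cat > st.py <<'E'
from h import *
from scipy.spatial.transform import Rotation as R
TH=0.079; O=np.array([515.5,56.3])
def tobox(p):
    d=np.asarray(p)[:2]-O; c,s=np.cos(TH),np.sin(TH); return np.array([c*d[0]+s*d[1],-s*d[0]+c*d[1]])
def st():
    s=arm.read_state(); M=R.from_quat(s['ee_rot']).as_matrix()
    print('t',round(s['clock'],2),'pos',np.round(s['position'],1),'box',np.round(tobox(s['position']),1),'F',np.round(s['contact_force'],1),'w',s['gripper_width'])
    return s,M
E
python3 - <<'E'
from st import *
s,M=st(); print(np.round(M,3))
g=np.array([471.6,177.7,s['position'][2]]); print(M.T@(g-s['position']))
E
```

```text
t 1.2 pos [182.8 597.7 231.3] box [-289.   565.9] F [-0.4  0.   0.5] w 85.45579871978727
[[ 0.956 -0.292  0.   ]
 [-0.292 -0.956  0.   ]
 [ 0.    -0.    -1.   ]]
[ 3.99025848e+02  3.17129370e+02 -4.68110213e-03]
```

>>> {"name": "send_rows", "arguments": {"targets": [{"gripper": 1,"x": 0,"y": 0,"z": 0,"ax": 0,"ay": 0,"az": -7.15},{"gripper": 1,"x": 0,"y": 0,"z": 0,"ax": 0,"ay": 0,"az": -7.15},{"gripper": 1,"x": 0,"y": 0,"z": 0,"ax": 0,"ay": 0,"az": -7.15},{"gripper": 1,"x": 0,"y": 0,"z": 0,"ax": 0,"ay": 0,"az": 0},{"gripper": 1,"x": 0,"y": 0,"z": 0,"ax": 0,"ay": 0,"az": 0}]}}

```text
clock: 1.62
position: [182.8, 597.7, 231.3]
ee_rot: [0.999, 0.037, -0.0, -0.0]
contact_force: [0.5, 0.6, -0.7]
gripper_width: 25.6
grasp_force: 0.0
```

```bash
python3 - <<'E'
from st import *
s,M=st(); print(np.round(M,3))
g=np.array([471.6,177.7,s['position'][2]]); print(M.T@(g-s['position']))
E
```

```text
t 1.62 pos [182.8 597.7 231.3] box [-289.   565.9] F [ 0.5  0.6 -0.7] w 25.600664514938188
[[ 0.997  0.074 -0.   ]
 [ 0.074 -0.997  0.   ]
 [ 0.    -0.    -1.   ]]
[ 2.56833949e+02  4.40263550e+02 -3.50163497e-02]
```

>>> {"name": "send_rows", "arguments": {"targets": [{"gripper": 1,"x": 1.98,"y": 3.39,"z": 0,"ax": 0,"ay": 0,"az": 0},{"gripper": 1,"x": 1.98,"y": 3.39,"z": 0,"ax": 0,"ay": 0,"az": 0},{"gripper": 1,"x": 1.98,"y": 3.39,"z": 0,"ax": 0,"ay": 0,"az": 0},{"gripper": 1,"x": 1.98,"y": 3.39,"z": 0,"ax": 0,"ay": 0,"az": 0},{"gripper": 1,"x": 1.98,"y": 3.39,"z": 0,"ax": 0,"ay": 0,"az": 0}]}}

```text
clock: 2.03
position: [295.2, 434.8, 231.5]
ee_rot: [0.999, 0.038, 0.0, -0.0]
contact_force: [0.2, 1.2, 0.1]
gripper_width: -0.4
grasp_force: 0.0
```

>>> {"name": "send_rows", "arguments": {"targets": [{"gripper": 1,"x": 1.98,"y": 3.39,"z": 0,"ax": 0,"ay": 0,"az": 0},{"gripper": 1,"x": 1.98,"y": 3.39,"z": 0,"ax": 0,"ay": 0,"az": 0},{"gripper": 1,"x": 1.98,"y": 3.39,"z": 0,"ax": 0,"ay": 0,"az": 0},{"gripper": 1,"x": 1.98,"y": 3.39,"z": 0,"ax": 0,"ay": 0,"az": 0},{"gripper": 1,"x": 1.98,"y": 3.39,"z": 0,"ax": 0,"ay": 0,"az": 0}]}}

```text
clock: 2.45
position: [407.2, 273.3, 231.7]
ee_rot: [0.999, 0.037, 0.0, -0.0]
contact_force: [1.6, 0.8, -0.1]
gripper_width: 0.1
grasp_force: 0.0
```

>>> {"name": "send_rows", "arguments": {"targets": [{"gripper": 1,"x": 1.98,"y": 3.39,"z": 0,"ax": 0,"ay": 0,"az": 0},{"gripper": 1,"x": 1.98,"y": 3.39,"z": 0,"ax": 0,"ay": 0,"az": 0},{"gripper": 1,"x": 1.98,"y": 3.39,"z": 0,"ax": 0,"ay": 0,"az": 0},{"gripper": 1,"x": 0,"y": 0,"z": 0,"ax": 0,"ay": 0,"az": 0}]}}

```text
clock: 2.78
position: [476.0, 173.7, 231.4]
ee_rot: [0.999, 0.034, 0.0, 0.0]
contact_force: [-1.6, -0.0, 0.4]
gripper_width: 0.2
grasp_force: 0.0
```

```bash
python3 - <<'E'
from st import *
st()
E
```

```text
t 2.78 pos [476.  173.7 231.4] box [-30.2 120.1] F [-1.6 -0.   0.4] w 0.23489122289719655
```

>>> {"name": "send_rows", "arguments": {"targets": [{"gripper": 1,"x": -1.0,"y": -0.4,"z": 3.0,"ax": 0,"ay": 0,"az": 0},{"gripper": 1,"x": 0,"y": 0,"z": 3.0,"ax": 0,"ay": 0,"az": 0},{"gripper": 1,"x": 0,"y": 0,"z": 2.0,"ax": 0,"ay": 0,"az": 0},{"gripper": 1,"x": 0,"y": 0,"z": 0.9,"ax": 0,"ay": 0,"az": 0},{"gripper": 1,"x": 0,"y": 0,"z": 0,"ax": 0,"ay": 0,"az": 0}]}}

```text
clock: 3.2
position: [462.2, 180.8, 140.5]
ee_rot: [0.999, 0.038, -0.002, 0.001]
contact_force: [-0.1, 0.8, -0.0]
gripper_width: -0.0
grasp_force: 0.0
```

```bash
python3 - <<'E'
from st import *
st()
E
```

```text
t 3.2 pos [462.2 180.8 140.5] box [-43.3 128.3] F [-0.1  0.8 -0. ] w -0.014825990762091904
```

>>> {"name": "send_rows", "arguments": {"targets": [{"gripper": 1,"x": 1.0,"y": 0.2,"z": 0,"ax": 0,"ay": 0,"az": 0},{"gripper": 1,"x": 0.7,"y": 0,"z": 0,"ax": 0,"ay": 0,"az": 0},{"gripper": 1,"x": 0.3,"y": 0,"z": 0,"ax": 0,"ay": 0,"az": 0},{"gripper": 1,"x": 0.2,"y": 0,"z": 0,"ax": 0,"ay": 0,"az": 0},{"gripper": 1,"x": 0.2,"y": 0,"z": 0,"ax": 0,"ay": 0,"az": 0}]}}

```text
clock: 3.62
position: [488.1, 181.5, 143.0]
ee_rot: [0.999, 0.038, 0.001, -0.0]
contact_force: [-0.4, -0.7, -0.7]
gripper_width: 0.1
grasp_force: 0.0
```

>>> {"name": "send_rows", "arguments": {"targets": [{"gripper": 1,"x": 0.2,"y": 0,"z": 0,"ax": 0,"ay": 0,"az": 0},{"gripper": 1,"x": 0.2,"y": 0,"z": 0,"ax": 0,"ay": 0,"az": 0},{"gripper": 1,"x": 0,"y": 0,"z": 0,"ax": 0,"ay": 0,"az": 0}]}}

```text
clock: 3.87
position: [490.9, 181.3, 142.4]
ee_rot: [0.999, 0.039, -0.001, 0.0]
contact_force: [-2.3, -0.4, 2.2]
gripper_width: -0.7
grasp_force: 1.4
```

>>> {"name": "send_rows", "arguments": {"targets": [{"gripper": 1,"x": 0.2,"y": 0,"z": 0,"ax": 0,"ay": 0,"az": 0},{"gripper": 1,"x": 0.2,"y": 0,"z": 0,"ax": 0,"ay": 0,"az": 0},{"gripper": 1,"x": 0.2,"y": 0,"z": 0,"ax": 0,"ay": 0,"az": 0}]}}

```text
clock: 4.12
position: [497.2, 181.9, 142.3]
ee_rot: [0.999, 0.039, -0.0, 0.0]
contact_force: [-3.1, -0.3, 3.4]
gripper_width: -0.0
grasp_force: 1.8
```

>>> {"name": "send_rows", "arguments": {"targets": [{"gripper": 1,"x": 0.2,"y": 0,"z": 0,"ax": 0,"ay": 0,"az": 0},{"gripper": 1,"x": 0.2,"y": 0,"z": 0,"ax": 0,"ay": 0,"az": 0}]}}

```text
clock: 4.28
position: [501.2, 182.2, 142.2]
ee_rot: [0.999, 0.039, -0.0, 0.0]
contact_force: [-5.8, -0.5, 3.9]
gripper_width: 0.1
grasp_force: 3.0
```

```bash
cat > kn.py <<'E'
from st import *
def knobs():
    s,_=st()
    for n in ('scene','top'):
        im,P=cloud(n)
        for a,c,p in blobs(P,148,175,(480,640),(-110,310)):
            if a>6: print(n,a,np.round(np.median(p,0),1),'box',np.round(tobox(np.median(p,0)),1))
if __name__=='__main__': knobs()
E
python3 kn.py
```

```text
t 4.28 pos [501.2 182.2 142.2] box [ -4.3 126.7] F [-5.8 -0.5  3.9] w 0.14178545120070637
scene 24 [500.5 282.7 154.3] box [  2.9 226.9]
scene 66 [516.  180.2 161.5] box [ 10.3 123.5]
scene 38 [533.3 -66.1 160.8] box [   8.1 -123.4]
top 21 [527.8 -68.1 162.5] box [   2.5 -125. ]
```

>>> {"name": "send_rows", "arguments": {"targets": [{"gripper": 1,"x": -2.0,"y": 0,"z": 0,"ax": 0,"ay": 0,"az": 0},{"gripper": 1,"x": 0,"y": 4.15,"z": 0,"ax": 0,"ay": 0,"az": 0},{"gripper": 1,"x": 0,"y": 4.15,"z": 0,"ax": 0,"ay": 0,"az": 0},{"gripper": 1,"x": 0,"y": 4.15,"z": 0,"ax": 0,"ay": 0,"az": 0},{"gripper": 1,"x": 0,"y": 4.15,"z": 0,"ax": 0,"ay": 0,"az": 0}]}}

```text
clock: 4.8
position: [495.6, 14.5, 142.7]
ee_rot: [0.999, 0.04, 0.002, -0.0]
contact_force: [1.0, -0.3, -0.4]
gripper_width: -0.0
grasp_force: 0.0
```

>>> {"name": "send_rows", "arguments": {"targets": [{"gripper": 1,"x": 0,"y": 4.15,"z": 0,"ax": 0,"ay": 0,"az": 0},{"gripper": 1,"x": 0,"y": 4.15,"z": 0,"ax": 0,"ay": 0,"az": 0},{"gripper": 1,"x": 0,"y": 0,"z": 0,"ax": 0,"ay": 0,"az": 0}]}}

```text
clock: 5.05
position: [501.9, -72.9, 142.4]
ee_rot: [0.999, 0.035, 0.001, 0.0]
contact_force: [-0.2, 0.2, -0.4]
gripper_width: 0.1
grasp_force: 0.0
```

```bash
python3 kn.py
```

```text
t 5.05 pos [501.9 -72.9 142.4] box [ -23.8 -127.7] F [-0.2  0.2 -0.4] w 0.08001524595643915
scene 25 [499.7 282.5 153.5] box [  2.1 226.7]
scene 83 [514.6 -70.7 161.3] box [ -10.9 -126.5]
scene 35 [526.3 181.2 160.9] box [ 20.6 123.6]
top 20 [520.8 181.  162.1] box [ 15.1 123.9]
top 18 [494.8 282.3 154.3] box [ -2.8 227. ]
```

>>> {"name": "send_rows", "arguments": {"targets": [{"gripper": 1,"x": 0.5,"y": -0.2,"z": 0,"ax": 0,"ay": 0,"az": 0},{"gripper": 1,"x": 0.3,"y": 0,"z": 0,"ax": 0,"ay": 0,"az": 0},{"gripper": 1,"x": 0.3,"y": 0,"z": 0,"ax": 0,"ay": 0,"az": 0},{"gripper": 1,"x": 0.3,"y": 0,"z": 0,"ax": 0,"ay": 0,"az": 0}]}}

```text
clock: 5.48
position: [514.0, -63.2, 142.2]
ee_rot: [0.999, 0.04, -0.001, 0.0]
contact_force: [-2.9, -0.2, 2.9]
gripper_width: -0.2
grasp_force: 1.8
```

>>> {"name": "send_rows", "arguments": {"targets": [{"gripper": 1,"x": 0.3,"y": 0,"z": 0,"ax": 0,"ay": 0,"az": 0},{"gripper": 1,"x": 0.3,"y": 0,"z": 0,"ax": 0,"ay": 0,"az": 0},{"gripper": 1,"x": 0.3,"y": 0,"z": 0,"ax": 0,"ay": 0,"az": 0}]}}

```text
clock: 5.73
position: [523.6, -63.2, 142.2]
ee_rot: [0.999, 0.039, -0.0, -0.0]
contact_force: [-3.4, 0.1, 2.7]
gripper_width: -0.2
grasp_force: 1.6
```

>>> {"name": "send_rows", "arguments": {"targets": [{"gripper": 1,"x": 0.3,"y": 0,"z": 0,"ax": 0,"ay": 0,"az": 0},{"gripper": 1,"x": 0.3,"y": 0,"z": 0,"ax": 0,"ay": 0,"az": 0}]}}

```text
clock: 5.9
position: [529.7, -63.0, 142.2]
ee_rot: [0.999, 0.039, -0.0, -0.0]
contact_force: [-2.9, -0.0, 1.4]
gripper_width: 0.1
grasp_force: 1.4
```

```bash
python3 kn.py
```

```text
t 5.9 pos [529.7 -63.  142.2] box [   4.7 -120.1] F [-2.9 -0.   1.4] w 0.10334963566285207
scene 24 [499.6 282.7 153.3] box [  2. 227.]
scene 35 [527.6 183.8 161.3] box [ 22.2 126.2]
scene 64 [543.6 -62.6 162.3] box [  18.6 -120.7]
top 18 [494.8 282.8 153.9] box [ -2.8 227.4]
```

>>> {"name": "send_rows", "arguments": {"targets": [{"gripper": 1,"x": 0.2,"y": 0,"z": 0,"ax": 0,"ay": 0,"az": 0},{"gripper": 1,"x": 0.2,"y": 0,"z": 0,"ax": 0,"ay": 0,"az": 0}]}}

```text
clock: 6.17
position: [533.3, -63.0, 142.3]
ee_rot: [0.999, 0.039, -0.0, 0.0]
contact_force: [-3.7, -0.7, 0.6]
gripper_width: 0.1
grasp_force: 1.3
```

>>> {"name": "send_rows", "arguments": {"targets": [{"gripper": 1,"x": -3.2,"y": 0,"z": 0,"ax": 0,"ay": 0,"az": 0},{"gripper": 1,"x": 0,"y": -4.15,"z": 0,"ax": 0,"ay": 0,"az": 0},{"gripper": 1,"x": 0,"y": -4.15,"z": 0,"ax": 0,"ay": 0,"az": 0},{"gripper": 1,"x": 0,"y": -4.15,"z": 0,"ax": 0,"ay": 0,"az": 0},{"gripper": 1,"x": 0,"y": -4.15,"z": 0,"ax": 0,"ay": 0,"az": 0}]}}

```text
clock: 6.58
position: [489.6, 102.2, 143.0]
ee_rot: [0.999, 0.038, 0.002, -0.001]
contact_force: [1.3, -0.2, 0.1]
gripper_width: 0.0
grasp_force: 0.0
```

>>> {"name": "send_rows", "arguments": {"targets": [{"gripper": 1,"x": 0,"y": -4.1,"z": 0,"ax": 0,"ay": 0,"az": 0},{"gripper": 1,"x": 0,"y": -3.7,"z": 0,"ax": 0,"ay": 0,"az": 0},{"gripper": 1,"x": 0,"y": 0,"z": 0,"ax": 0,"ay": 0,"az": 0}]}}

```text
clock: 6.83
position: [484.3, 184.4, 143.1]
ee_rot: [0.999, 0.042, 0.003, -0.002]
contact_force: [0.1, -0.3, -0.1]
gripper_width: 0.0
grasp_force: 0.0
```

```bash
python3 kn.py
```

```text
t 6.83 pos [484.3 184.4 143.1] box [-21.  130.1] F [ 0.1 -0.3 -0.1] w 0.04998646557069165
scene 43 [495.  180.6 162.2] box [-10.6 125.6]
scene 23 [499.4 282.6 153.3] box [  1.8 226.9]
scene 31 [527.3 183.7 161.4] box [ 21.9 126.1]
scene 35 [559.5 -62.7 160.4] box [  34.5 -122.1]
top 21 [553.1 -64.1 161.6] box [  28. -123.]
```

>>> {"name": "send_rows", "arguments": {"targets": [{"gripper": 1,"x": 0.7,"y": 0.3,"z": 0,"ax": 0,"ay": 0,"az": 0},{"gripper": 1,"x": 0.6,"y": 0,"z": 0,"ax": 0,"ay": 0,"az": 0},{"gripper": 1,"x": 0.3,"y": 0,"z": 0,"ax": 0,"ay": 0,"az": 0},{"gripper": 1,"x": 0.3,"y": 0,"z": 0,"ax": 0,"ay": 0,"az": 0},{"gripper": 1,"x": 0.3,"y": 0,"z": 0,"ax": 0,"ay": 0,"az": 0}]}}

```text
clock: 7.35
position: [504.6, 175.2, 142.1]
ee_rot: [0.999, 0.038, -0.001, 0.001]
contact_force: [-4.0, -1.4, 3.5]
gripper_width: 0.1
grasp_force: 2.2
```

>>> {"name": "send_rows", "arguments": {"targets": [{"gripper": 1,"x": 0.3,"y": 0,"z": 0,"ax": 0,"ay": 0,"az": 0},{"gripper": 1,"x": 0.3,"y": 0,"z": 0,"ax": 0,"ay": 0,"az": 0},{"gripper": 1,"x": 0.3,"y": 0,"z": 0,"ax": 0,"ay": 0,"az": 0}]}}

```text
clock: 7.6
position: [513.5, 176.7, 142.2]
ee_rot: [0.999, 0.038, -0.001, 0.0]
contact_force: [-3.2, -1.3, 1.3]
gripper_width: 0.0
grasp_force: 1.5
```

>>> {"name": "send_rows", "arguments": {"targets": [{"gripper": 1,"x": 0.3,"y": 0,"z": 0,"ax": 0,"ay": 0,"az": 0},{"gripper": 1,"x": 0.3,"y": 0,"z": 0,"ax": 0,"ay": 0,"az": 0}]}}

```text
clock: 7.77
position: [518.9, 177.2, 142.0]
ee_rot: [0.999, 0.039, -0.001, 0.001]
contact_force: [-8.0, -4.5, 5.1]
gripper_width: -0.1
grasp_force: 4.5
```

```bash
python3 kn.py
```

```text
t 7.77 pos [518.9 177.2 142. ] box [ 13.  120.2] F [-8.  -4.5  5.1] w -0.07650964854029468
scene 24 [497.7 283.3 153.3] box [2.000e-01 2.277e+02]
scene 74 [532.2 180.2 161.3] box [ 26.5 122.2]
scene 37 [560.7 -62.6 161. ] box [  35.7 -122.1]
top 19 [553.2 -63.6 163.9] box [  28.1 -122.5]
```

>>> {"name": "send_rows", "arguments": {"targets": [{"gripper": 1,"x": -0.7,"y": 0,"z": 0,"ax": 0,"ay": 0,"az": 0},{"gripper": 1,"x": 0,"y": -0.6,"z": 0,"ax": 0,"ay": 0,"az": 0},{"gripper": 1,"x": 0.4,"y": 0,"z": 0,"ax": 0,"ay": 0,"az": 0},{"gripper": 1,"x": 0.2,"y": 0,"z": 0,"ax": 0,"ay": 0,"az": 0},{"gripper": 1,"x": 0.2,"y": 0,"z": 0,"ax": 0,"ay": 0,"az": 0}]}}

```text
clock: 8.28
position: [519.9, 184.2, 142.4]
ee_rot: [0.999, 0.039, -0.001, 0.0]
contact_force: [-5.4, -0.3, 3.6]
gripper_width: -0.3
grasp_force: 2.3
```

>>> {"name": "send_rows", "arguments": {"targets": [{"gripper": 1,"x": 0.2,"y": 0,"z": 0,"ax": 0,"ay": 0,"az": 0},{"gripper": 1,"x": 0.2,"y": 0,"z": 0,"ax": 0,"ay": 0,"az": 0}]}}

```text
clock: 8.45
position: [523.3, 183.7, 142.4]
ee_rot: [0.999, 0.039, -0.001, 0.001]
contact_force: [-5.9, -0.9, 6.4]
gripper_width: 0.3
grasp_force: 3.4
```

>>> {"name": "send_rows", "arguments": {"targets": [{"gripper": 1,"x": -2.4,"y": 0,"z": 0,"ax": 0,"ay": 0,"az": 0},{"gripper": 1,"x": 0,"y": 4.15,"z": 0,"ax": 0,"ay": 0,"az": 0},{"gripper": 1,"x": 0,"y": 4.15,"z": 0,"ax": 0,"ay": 0,"az": 0},{"gripper": 1,"x": 0,"y": 4.15,"z": 0,"ax": 0,"ay": 0,"az": 0},{"gripper": 1,"x": 0,"y": 4.15,"z": 0,"ax": 0,"ay": 0,"az": 0}]}}

```text
clock: 8.87
position: [514.3, 15.7, 142.6]
ee_rot: [0.999, 0.04, 0.001, -0.0]
contact_force: [1.6, 0.1, 0.5]
gripper_width: -0.0
grasp_force: 0.0
```

>>> {"name": "send_rows", "arguments": {"targets": [{"gripper": 1,"x": 0,"y": 4.15,"z": 0,"ax": 0,"ay": 0,"az": 0},{"gripper": 1,"x": 0,"y": 4.15,"z": 0,"ax": 0,"ay": 0,"az": 0},{"gripper": 1,"x": 0,"y": 0,"z": 0,"ax": 0,"ay": 0,"az": 0}]}}

```text
clock: 9.12
position: [520.6, -71.6, 142.3]
ee_rot: [0.999, 0.035, 0.001, 0.0]
contact_force: [0.7, 1.5, -0.2]
gripper_width: 0.3
grasp_force: 0.0
```

```bash
python3 kn.py
```

```text
t 9.12 pos [520.6 -71.6 142.3] box [  -5.  -127.9] F [ 0.7  1.5 -0.2] w 0.33540649578131926
scene 24 [499.2 283.2 153.2] box [  1.7 227.5]
scene 45 [531.  -72.1 159.3] box [   5.3 -129.2]
scene 36 [549.4 184.4 161.2] box [ 43.9 125. ]
scene 36 [561.2 -63.  161.7] box [  36.2 -122.5]
top 18 [542.4 185.2 163.1] box [ 37.  126.4]
top 18 [494.7 282.3 154.3] box [ -2.9 226.9]
```

>>> {"name": "send_rows", "arguments": {"targets": [{"gripper": 1,"x": 0.6,"y": 0.2,"z": 0,"ax": 0,"ay": 0,"az": 0},{"gripper": 1,"x": 0.4,"y": 0,"z": 0,"ax": 0,"ay": 0,"az": 0},{"gripper": 1,"x": 0.3,"y": 0,"z": 0,"ax": 0,"ay": 0,"az": 0},{"gripper": 1,"x": 0.3,"y": 0,"z": 0,"ax": 0,"ay": 0,"az": 0},{"gripper": 1,"x": 0.3,"y": 0,"z": 0,"ax": 0,"ay": 0,"az": 0}]}}

```text
clock: 9.63
position: [538.0, -65.6, 142.2]
ee_rot: [0.999, 0.04, -0.002, 0.0]
contact_force: [-5.5, 0.1, 3.3]
gripper_width: -0.2
grasp_force: 2.1
```

>>> {"name": "send_rows", "arguments": {"targets": [{"gripper": 1,"x": 0.3,"y": 0,"z": 0,"ax": 0,"ay": 0,"az": 0},{"gripper": 1,"x": 0.3,"y": 0,"z": 0,"ax": 0,"ay": 0,"az": 0},{"gripper": 1,"x": 0.3,"y": 0,"z": 0,"ax": 0,"ay": 0,"az": 0}]}}

```text
clock: 9.88
position: [547.5, -65.5, 142.1]
ee_rot: [0.999, 0.039, -0.0, -0.0]
contact_force: [-2.8, -0.3, 0.7]
gripper_width: 0.0
grasp_force: 1.4
```

>>> {"name": "send_rows", "arguments": {"targets": [{"gripper": 1,"x": 0.3,"y": 0,"z": 0,"ax": 0,"ay": 0,"az": 0},{"gripper": 1,"x": 0.2,"y": 0,"z": 0,"ax": 0,"ay": 0,"az": 0}]}}

```text
clock: 10.05
position: [552.9, -65.4, 142.1]
ee_rot: [0.999, 0.039, -0.0, 0.0]
contact_force: [-2.7, -0.5, 0.7]
gripper_width: -0.1
grasp_force: 1.3
```

```bash
python3 kn.py
```

```text
t 10.05 pos [552.9 -65.4 142.1] box [  27.7 -124.3] F [-2.7 -0.5  0.7] w -0.08091802096220922
scene 23 [499.9 282.7 152.9] box [  2.3 226.9]
scene 32 [550.3 185.9 161.6] box [ 44.9 126.4]
scene 68 [567.5 -62.8 161.4] box [  42.4 -122.9]
top 18 [494.7 281.8 155.6] box [ -2.9 226.5]
```

>>> {"name": "send_rows", "arguments": {"targets": [{"gripper": 1,"x": -2.4,"y": 0,"z": 0,"ax": 0,"ay": 0,"az": 0},{"gripper": 1,"x": 0,"y": -4.15,"z": 0,"ax": 0,"ay": 0,"az": 0},{"gripper": 1,"x": 0,"y": -4.15,"z": 0,"ax": 0,"ay": 0,"az": 0},{"gripper": 1,"x": 0,"y": -4.15,"z": 0,"ax": 0,"ay": 0,"az": 0},{"gripper": 1,"x": 0,"y": -4.15,"z": 0,"ax": 0,"ay": 0,"az": 0}]}}

```text
clock: 10.57
position: [516.7, 100.2, 142.9]
ee_rot: [0.999, 0.038, 0.002, -0.001]
contact_force: [1.1, 0.1, 0.5]
gripper_width: -0.1
grasp_force: 0.0
```

>>> {"name": "send_rows", "arguments": {"targets": [{"gripper": 1,"x": 0,"y": -4.15,"z": 0,"ax": 0,"ay": 0,"az": 0},{"gripper": 1,"x": 0,"y": -4.15,"z": 0,"ax": 0,"ay": 0,"az": 0},{"gripper": 1,"x": 0.2,"y": 0,"z": 0,"ax": 0,"ay": 0,"az": 0},{"gripper": 1,"x": 0,"y": 0,"z": 0,"ax": 0,"ay": 0,"az": 0}]}}

```text
clock: 10.9
position: [512.3, 184.1, 142.5]
ee_rot: [0.999, 0.041, 0.001, -0.001]
contact_force: [-0.1, -0.3, -0.0]
gripper_width: -0.0
grasp_force: 0.0
```

```bash
python3 kn.py
```

```text
t 10.9 pos [512.3 184.1 142.5] box [  6.9 127.7] F [-0.1 -0.3 -0. ] w -0.0003591582587997043
scene 25 [499.5 282.4 153.6] box [  1.9 226.7]
scene 45 [522.6 180.9 161.8] box [ 16.9 123.7]
scene 33 [549.7 186.2 161.5] box [ 44.4 126.8]
scene 37 [578.1 -60.5 160.9] box [  53.2 -121.3]
top 20 [571.2 -63.3 161.5] box [  46.1 -123.6]
```

>>> {"name": "send_rows", "arguments": {"targets": [{"gripper": 1,"x": 0.6,"y": 0,"z": 0,"ax": 0,"ay": 0,"az": 0},{"gripper": 1,"x": 0.3,"y": 0,"z": 0,"ax": 0,"ay": 0,"az": 0},{"gripper": 1,"x": 0.3,"y": 0,"z": 0,"ax": 0,"ay": 0,"az": 0},{"gripper": 1,"x": 0.3,"y": 0,"z": 0,"ax": 0,"ay": 0,"az": 0},{"gripper": 1,"x": 0.3,"y": 0,"z": 0,"ax": 0,"ay": 0,"az": 0}]}}

```text
clock: 11.42
position: [528.8, 181.4, 142.3]
ee_rot: [0.999, 0.038, -0.001, 0.001]
contact_force: [-4.2, -0.5, 2.6]
gripper_width: 0.1
grasp_force: 1.9
```

>>> {"name": "send_rows", "arguments": {"targets": [{"gripper": 1,"x": 0.3,"y": 0,"z": 0,"ax": 0,"ay": 0,"az": 0},{"gripper": 1,"x": 0.3,"y": 0,"z": 0,"ax": 0,"ay": 0,"az": 0},{"gripper": 1,"x": 0.2,"y": 0,"z": 0,"ax": 0,"ay": 0,"az": 0}]}}

```text
clock: 11.67
position: [537.5, 183.0, 142.3]
ee_rot: [0.999, 0.039, -0.0, 0.0]
contact_force: [-3.9, 0.2, 3.2]
gripper_width: -0.5
grasp_force: 1.8
```

```bash
python3 kn.py
```

```text
t 11.67 pos [537.5 183.  142.3] box [ 31.9 124.6] F [-3.9  0.2  3.2] w -0.4911385227207661
scene 25 [500.6 282.8 153.5] box [  3.  226.9]
scene 73 [551.5 182.5 161.6] box [ 45.9 123. ]
scene 37 [579.2 -62.9 161.7] box [  54.1 -123.9]
top 21 [571.2 -63.3 162.8] box [  46.1 -123.7]
```

>>> {"name": "send_rows", "arguments": {"targets": [{"gripper": 1,"x": 0.3,"y": 0,"z": 0,"ax": 0,"ay": 0,"az": 0},{"gripper": 1,"x": 0.2,"y": 0,"z": 0,"ax": 0,"ay": 0,"az": 0}]}}

```text
clock: 11.93
position: [542.4, 183.6, 142.2]
ee_rot: [0.999, 0.039, -0.0, 0.0]
contact_force: [-3.5, -1.1, 2.1]
gripper_width: 0.2
grasp_force: 1.6
```

>>> {"name": "send_rows", "arguments": {"targets": [{"gripper": 1,"x": -2.6,"y": 0,"z": 0,"ax": 0,"ay": 0,"az": 0},{"gripper": 1,"x": 0,"y": 4.15,"z": 0,"ax": 0,"ay": 0,"az": 0},{"gripper": 1,"x": 0,"y": 4.15,"z": 0,"ax": 0,"ay": 0,"az": 0},{"gripper": 1,"x": 0,"y": 4.15,"z": 0,"ax": 0,"ay": 0,"az": 0},{"gripper": 1,"x": 0,"y": 4.15,"z": 0,"ax": 0,"ay": 0,"az": 0}]}}

```text
clock: 12.35
position: [530.6, 15.2, 142.7]
ee_rot: [0.999, 0.04, 0.002, -0.0]
contact_force: [1.1, 0.2, 0.4]
gripper_width: 0.1
grasp_force: 0.0
```

>>> {"name": "send_rows", "arguments": {"targets": [{"gripper": 1,"x": 0,"y": 4.15,"z": 0,"ax": 0,"ay": 0,"az": 0},{"gripper": 1,"x": 0,"y": 4.15,"z": 0,"ax": 0,"ay": 0,"az": 0},{"gripper": 1,"x": 0,"y": 0,"z": 0,"ax": 0,"ay": 0,"az": 0}]}}

```text
clock: 12.6
position: [536.8, -72.3, 142.4]
ee_rot: [0.999, 0.035, 0.001, 0.0]
contact_force: [0.4, 0.2, 0.4]
gripper_width: 0.2
grasp_force: 0.0
```

```bash
python3 kn.py
```

```text
t 12.6 pos [536.8 -72.3 142.4] box [  11.1 -129.9] F [0.4 0.2 0.4] w 0.18450897888000584
scene 24 [499.7 282.1 153.6] box [  2.1 226.3]
scene 41 [546.7 -72.6 159.6] box [  20.9 -130.9]
scene 37 [567.4 186.1 161.4] box [ 62.  125.3]
scene 36 [579.  -63.  160.9] box [  53.9 -123.9]
top 16 [563.8 186.  163.1] box [ 58.4 125.5]
top 18 [494.8 282.  154.4] box [ -2.9 226.6]
```

>>> {"name": "send_rows", "arguments": {"targets": [{"gripper": 1,"x": 0.7,"y": 0.1,"z": 0,"ax": 0,"ay": 0,"az": 0},{"gripper": 1,"x": 0.5,"y": 0,"z": 0,"ax": 0,"ay": 0,"az": 0},{"gripper": 1,"x": 0.3,"y": 0,"z": 0,"ax": 0,"ay": 0,"az": 0},{"gripper": 1,"x": 0.3,"y": 0,"z": 0,"ax": 0,"ay": 0,"az": 0},{"gripper": 1,"x": 0.3,"y": 0,"z": 0,"ax": 0,"ay": 0,"az": 0}]}}

```text
clock: 13.12
position: [555.9, -65.2, 142.1]
ee_rot: [0.999, 0.04, -0.002, 0.0]
contact_force: [-4.9, 0.4, 3.2]
gripper_width: -0.2
grasp_force: 2.0
```

>>> {"name": "send_rows", "arguments": {"targets": [{"gripper": 1,"x": 0.3,"y": 0,"z": 0,"ax": 0,"ay": 0,"az": 0},{"gripper": 1,"x": 0.3,"y": 0,"z": 0,"ax": 0,"ay": 0,"az": 0},{"gripper": 1,"x": 0.3,"y": 0,"z": 0,"ax": 0,"ay": 0,"az": 0}]}}

```text
clock: 13.37
position: [565.6, -65.1, 142.2]
ee_rot: [0.999, 0.039, -0.0, -0.0]
contact_force: [-2.2, -0.1, 0.5]
gripper_width: 0.2
grasp_force: 1.3
```

>>> {"name": "send_rows", "arguments": {"targets": [{"gripper": 1,"x": 0.3,"y": 0,"z": 0,"ax": 0,"ay": 0,"az": 0},{"gripper": 1,"x": 0.2,"y": 0,"z": 0,"ax": 0,"ay": 0,"az": 0}]}}

```text
clock: 13.53
position: [571.0, -64.9, 142.2]
ee_rot: [0.999, 0.039, -0.0, -0.0]
contact_force: [-1.8, 0.3, 1.2]
gripper_width: 0.2
grasp_force: 1.3
```

```bash
python3 kn.py
```

```text
t 13.53 pos [571.  -64.9 142.2] box [  45.7 -125.2] F [-1.8  0.3  1.2] w 0.2024988800313664
scene 25 [499.4 282.7 153. ] box [  1.8 227. ]
scene 34 [568.  187.3 161.3] box [ 62.6 126.4]
scene 71 [586.9 -61.1 161.7] box [  61.9 -122.7]
top 18 [494.8 282.2 153.8] box [ -2.8 226.9]
```

>>> {"name": "send_rows", "arguments": {"targets": [{"gripper": 1,"x": -2.4,"y": 0,"z": 0,"ax": 0,"ay": 0,"az": 0},{"gripper": 1,"x": 0,"y": -4.17,"z": 0,"ax": 0,"ay": 0,"az": 0},{"gripper": 1,"x": 0,"y": -4.17,"z": 0,"ax": 0,"ay": 0,"az": 0},{"gripper": 1,"x": 0,"y": -4.17,"z": 0,"ax": 0,"ay": 0,"az": 0},{"gripper": 1,"x": 0,"y": -4.17,"z": 0,"ax": 0,"ay": 0,"az": 0}]}}

```text
clock: 14.05
position: [534.6, 101.2, 143.0]
ee_rot: [0.999, 0.038, 0.002, -0.001]
contact_force: [0.7, -0.4, 0.1]
gripper_width: -0.3
grasp_force: 0.0
```

>>> {"name": "send_rows", "arguments": {"targets": [{"gripper": 1,"x": 0,"y": -4.17,"z": 0,"ax": 0,"ay": 0,"az": 0},{"gripper": 1,"x": 0,"y": -4.17,"z": 0,"ax": 0,"ay": 0,"az": 0},{"gripper": 1,"x": 0.4,"y": 0,"z": 0,"ax": 0,"ay": 0,"az": 0},{"gripper": 1,"x": 0.4,"y": 0,"z": 0,"ax": 0,"ay": 0,"az": 0}]}}

```text
clock: 14.38
position: [536.0, 186.0, 142.6]
ee_rot: [0.999, 0.041, 0.001, -0.001]
contact_force: [0.3, -0.6, -0.4]
gripper_width: -0.4
grasp_force: 0.0
```

>>> {"name": "send_rows", "arguments": {"targets": [{"gripper": 1,"x": 0.3,"y": 0,"z": 0,"ax": 0,"ay": 0,"az": 0},{"gripper": 1,"x": 0.3,"y": 0,"z": 0,"ax": 0,"ay": 0,"az": 0},{"gripper": 1,"x": 0.3,"y": 0,"z": 0,"ax": 0,"ay": 0,"az": 0},{"gripper": 1,"x": 0.3,"y": 0,"z": 0,"ax": 0,"ay": 0,"az": 0}]}}

```text
clock: 14.72
position: [546.8, 182.3, 142.2]
ee_rot: [0.999, 0.038, -0.001, 0.0]
contact_force: [-3.8, -1.3, 2.8]
gripper_width: -0.3
grasp_force: 1.7
```

```bash
python3 kn.py
```

```text
t 14.72 pos [546.8 182.3 142.2] box [ 41.2 123.1] F [-3.8 -1.3  2.8] w -0.3457192531008649
scene 24 [499.  282.9 153.7] box [  1.4 227.2]
scene 74 [560.9 183.5 162. ] box [ 55.3 123.2]
scene 38 [596.4 -60.2 160.8] box [  71.4 -122.6]
top 20 [589.4 -62.7 162.8] box [  64.2 -124.5]
```

>>> {"name": "send_rows", "arguments": {"targets": [{"gripper": 1,"x": 0.3,"y": 0,"z": 0,"ax": 0,"ay": 0,"az": 0},{"gripper": 1,"x": 0.3,"y": 0,"z": 0,"ax": 0,"ay": 0,"az": 0},{"gripper": 1,"x": 0.3,"y": 0,"z": 0,"ax": 0,"ay": 0,"az": 0}]}}

```text
clock: 15.07
position: [556.3, 184.3, 142.3]
ee_rot: [0.999, 0.039, -0.0, 0.0]
contact_force: [-2.4, -0.4, 1.5]
gripper_width: 0.0
grasp_force: 1.5
```

>>> {"name": "send_rows", "arguments": {"targets": [{"gripper": 1,"x": 0.2,"y": 0,"z": 0,"ax": 0,"ay": 0,"az": 0},{"gripper": 1,"x": 0.2,"y": 0,"z": 0,"ax": 0,"ay": 0,"az": 0}]}}

```text
clock: 15.23
position: [560.4, 184.9, 142.3]
ee_rot: [0.999, 0.039, -0.0, 0.0]
contact_force: [-2.9, -0.8, 1.9]
gripper_width: 0.3
grasp_force: 1.6
```

>>> {"name": "send_rows", "arguments": {"targets": [{"gripper": 1,"x": -2.6,"y": 0,"z": 0,"ax": 0,"ay": 0,"az": 0},{"gripper": 1,"x": 0,"y": 4.15,"z": 0,"ax": 0,"ay": 0,"az": 0},{"gripper": 1,"x": 0,"y": 4.15,"z": 0,"ax": 0,"ay": 0,"az": 0},{"gripper": 1,"x": 0,"y": 4.15,"z": 0,"ax": 0,"ay": 0,"az": 0},{"gripper": 1,"x": 0,"y": 4.15,"z": 0,"ax": 0,"ay": 0,"az": 0}]}}

```text
clock: 15.65
position: [548.5, 16.6, 142.8]
ee_rot: [0.999, 0.04, 0.002, -0.0]
contact_force: [1.6, 1.2, 0.0]
gripper_width: -0.1
grasp_force: 0.0
```

>>> {"name": "send_rows", "arguments": {"targets": [{"gripper": 1,"x": 0,"y": 4.15,"z": 0,"ax": 0,"ay": 0,"az": 0},{"gripper": 1,"x": 0,"y": 4.15,"z": 0,"ax": 0,"ay": 0,"az": 0},{"gripper": 1,"x": 0,"y": 0,"z": 0,"ax": 0,"ay": 0,"az": 0},{"gripper": 1,"x": 0.3,"y": 0,"z": 0,"ax": 0,"ay": 0,"az": 0}]}}

```text
clock: 15.98
position: [557.3, -67.4, 142.3]
ee_rot: [0.999, 0.037, 0.001, -0.0]
contact_force: [0.6, 1.0, -0.2]
gripper_width: -0.1
grasp_force: 0.0
```

```bash
python3 kn.py
```

```text
t 15.98 pos [557.3 -67.4 142.3] box [  31.9 -126.6] F [ 0.6  1.  -0.2] w -0.07337785630884384
scene 21 [499.1 284.  154.3] box [  1.6 228.3]
scene 41 [568.3 -68.7 161.3] box [  42.8 -128.7]
scene 36 [584.2 187.  160.8] box [ 78.8 124.9]
scene 34 [596.5 -61.1 162.4] box [  71.5 -123.5]
top 18 [494.8 282.  154.9] box [ -2.9 226.6]
```

>>> {"name": "send_rows", "arguments": {"targets": [{"gripper": 1,"x": 0.6,"y": 0,"z": 0,"ax": 0,"ay": 0,"az": 0},{"gripper": 1,"x": 0.4,"y": 0,"z": 0,"ax": 0,"ay": 0,"az": 0},{"gripper": 1,"x": 0.3,"y": 0,"z": 0,"ax": 0,"ay": 0,"az": 0},{"gripper": 1,"x": 0.3,"y": 0,"z": 0,"ax": 0,"ay": 0,"az": 0},{"gripper": 1,"x": 0.3,"y": 0,"z": 0,"ax": 0,"ay": 0,"az": 0}]}}

```text
clock: 16.5
position: [574.7, -63.0, 142.2]
ee_rot: [0.999, 0.039, -0.002, 0.0]
contact_force: [-3.7, 0.1, 2.8]
gripper_width: -0.0
grasp_force: 1.8
```

>>> {"name": "send_rows", "arguments": {"targets": [{"gripper": 1,"x": 0.3,"y": 0,"z": 0,"ax": 0,"ay": 0,"az": 0},{"gripper": 1,"x": 0.3,"y": 0,"z": 0,"ax": 0,"ay": 0,"az": 0},{"gripper": 1,"x": 0.2,"y": 0,"z": 0,"ax": 0,"ay": 0,"az": 0}]}}

```text
clock: 16.75
position: [583.6, -62.9, 142.2]
ee_rot: [0.999, 0.039, -0.0, 0.0]
contact_force: [-2.8, -0.7, 2.5]
gripper_width: -0.3
grasp_force: 1.5
```

```bash
python3 kn.py
```

```text
t 16.75 pos [583.6 -62.9 142.2] box [  58.5 -124.2] F [-2.8 -0.7  2.5] w -0.30558358023263793
scene 22 [498.9 283.6 152.9] box [  1.4 227.9]
scene 35 [586.1 188.1 161.7] box [ 80.8 125.8]
scene 70 [599.2 -60.5 161.6] box [  74.3 -123.1]
top 19 [493.1 281.2 155.1] box [ -4.6 225.9]
```

>>> {"name": "send_rows", "arguments": {"targets": [{"gripper": 1,"x": 0.2,"y": 0,"z": 0,"ax": 0,"ay": 0,"az": 0},{"gripper": 1,"x": 0.1,"y": 0,"z": 0,"ax": 0,"ay": 0,"az": 0},{"gripper": 1,"x": 0,"y": 0,"z": 0,"ax": 0,"ay": 0,"az": 0}]}}

```text
clock: 17.1
position: [586.7, -62.8, 142.2]
ee_rot: [0.999, 0.039, 0.0, -0.0]
contact_force: [-2.5, -0.3, 0.8]
gripper_width: -0.2
grasp_force: 1.0
```

>>> {"name": "send_rows", "arguments": {"targets": [{"gripper": 1,"x": -2.2,"y": 0,"z": 0,"ax": 0,"ay": 0,"az": 0},{"gripper": 1,"x": 0,"y": -4.17,"z": 0,"ax": 0,"ay": 0,"az": 0},{"gripper": 1,"x": 0,"y": -4.17,"z": 0,"ax": 0,"ay": 0,"az": 0},{"gripper": 1,"x": 0,"y": -4.17,"z": 0,"ax": 0,"ay": 0,"az": 0},{"gripper": 1,"x": 0,"y": -4.17,"z": 0,"ax": 0,"ay": 0,"az": 0}]}}

```text
clock: 17.52
position: [552.5, 103.6, 142.9]
ee_rot: [0.999, 0.038, 0.002, -0.001]
contact_force: [0.2, 0.9, -0.6]
gripper_width: -0.1
grasp_force: 0.0
```

>>> {"name": "send_rows", "arguments": {"targets": [{"gripper": 1,"x": 0,"y": -4.17,"z": 0,"ax": 0,"ay": 0,"az": 0},{"gripper": 1,"x": 0,"y": -4.15,"z": 0,"ax": 0,"ay": 0,"az": 0},{"gripper": 1,"x": 0.4,"y": 0,"z": 0,"ax": 0,"ay": 0,"az": 0},{"gripper": 1,"x": 0.4,"y": 0,"z": 0,"ax": 0,"ay": 0,"az": 0}]}}

```text
clock: 17.85
position: [553.9, 188.3, 142.6]
ee_rot: [0.999, 0.041, 0.001, -0.001]
contact_force: [-0.5, -0.8, -0.5]
gripper_width: 0.0
grasp_force: 0.0
```

```bash
python3 kn.py
```

```text
t 17.85 pos [553.9 188.3 142.6] box [ 48.7 128.5] F [-0.5 -0.8 -0.5] w 0.005247758316459613
scene 22 [498.4 282.9 152.8] box [  0.8 227.3]
scene 79 [567.3 187.2 160.7] box [ 62.  126.4]
scene 37 [611.8 -58.1 161.5] box [  87.  -121.7]
top 22 [604.2 -59.2 161.5] box [  79.3 -122.1]
```

>>> {"name": "send_rows", "arguments": {"targets": [{"gripper": 1,"x": 0.3,"y": 0,"z": 0,"ax": 0,"ay": 0,"az": 0},{"gripper": 1,"x": 0.3,"y": 0,"z": 0,"ax": 0,"ay": 0,"az": 0},{"gripper": 1,"x": 0.3,"y": 0,"z": 0,"ax": 0,"ay": 0,"az": 0},{"gripper": 1,"x": 0.2,"y": 0,"z": 0,"ax": 0,"ay": 0,"az": 0}]}}

```text
clock: 18.28
position: [563.8, 184.7, 142.4]
ee_rot: [0.999, 0.038, -0.001, 0.0]
contact_force: [-3.8, -0.8, 2.5]
gripper_width: -0.3
grasp_force: 1.9
```

>>> {"name": "send_rows", "arguments": {"targets": [{"gripper": 1,"x": 0.2,"y": 0,"z": 0,"ax": 0,"ay": 0,"az": 0},{"gripper": 1,"x": 0.2,"y": 0,"z": 0,"ax": 0,"ay": 0,"az": 0}]}}

```text
clock: 18.45
position: [567.9, 185.7, 142.3]
ee_rot: [0.999, 0.038, -0.001, 0.0]
contact_force: [-3.4, -0.2, 2.4]
gripper_width: -0.2
grasp_force: 1.7
```

```bash
python3 -c "
from st import *
st()"
```

```text
t 18.45 pos [567.9 185.7 142.3] box [ 62.4 124.9] F [-3.4 -0.2  2.4] w -0.2033712150108055
```

>>> {"name": "send_rows", "arguments": {"targets": [{"gripper": 1,"x": 0.15,"y": 0,"z": 0,"ax": 0,"ay": 0,"az": 0},{"gripper": 1,"x": 0.1,"y": 0,"z": 0,"ax": 0,"ay": 0,"az": 0}]}}

```text
clock: 18.62
position: [570.6, 186.4, 142.3]
ee_rot: [0.999, 0.039, -0.0, 0.0]
contact_force: [-3.1, -0.1, 3.3]
gripper_width: 0.0
grasp_force: 1.8
```

>>> {"name": "send_rows", "arguments": {"targets": [{"gripper": 1,"x": 0.15,"y": 0,"z": 0,"ax": 0,"ay": 0,"az": 0}]}}

```text
clock: 18.7
position: [571.8, 186.6, 142.3]
ee_rot: [0.999, 0.039, -0.001, 0.0]
contact_force: [-8.2, -0.6, 5.2]
gripper_width: 0.2
grasp_force: 4.0
```

>>> {"name": "send_rows", "arguments": {"targets": [{"gripper": 1,"x": 0.1,"y": 0,"z": 0,"ax": 0,"ay": 0,"az": 0}]}}

```text
clock: 18.78
position: [571.8, 186.5, 142.3]
ee_rot: [0.999, 0.039, -0.002, 0.001]
contact_force: [-8.7, -0.4, 5.9]
gripper_width: 0.3
grasp_force: 4.7
```

>>> {"name": "send_rows", "arguments": {"targets": [{"gripper": 1,"x": -2.6,"y": 0,"z": 0,"ax": 0,"ay": 0,"az": 0},{"gripper": 1,"x": 0,"y": 4.15,"z": 0,"ax": 0,"ay": 0,"az": 0},{"gripper": 1,"x": 0,"y": 4.15,"z": 0,"ax": 0,"ay": 0,"az": 0},{"gripper": 1,"x": 0,"y": 4.15,"z": 0,"ax": 0,"ay": 0,"az": 0},{"gripper": 1,"x": 0,"y": 4.15,"z": 0,"ax": 0,"ay": 0,"az": 0}]}}

```text
clock: 19.2
position: [561.3, 18.4, 142.6]
ee_rot: [0.999, 0.04, 0.002, -0.0]
contact_force: [0.8, 0.1, 0.7]
gripper_width: -0.3
grasp_force: 0.0
```

>>> {"name": "send_rows", "arguments": {"targets": [{"gripper": 1,"x": 0,"y": 4.15,"z": 0,"ax": 0,"ay": 0,"az": 0},{"gripper": 1,"x": 0,"y": 4.15,"z": 0,"ax": 0,"ay": 0,"az": 0},{"gripper": 1,"x": 0,"y": 0,"z": 0,"ax": 0,"ay": 0,"az": 0},{"gripper": 1,"x": 0.3,"y": 0,"z": 0,"ax": 0,"ay": 0,"az": 0}]}}

```text
clock: 19.53
position: [570.2, -65.5, 142.2]
ee_rot: [0.999, 0.037, 0.001, -0.0]
contact_force: [0.5, 0.2, 0.6]
gripper_width: -0.2
grasp_force: 0.0
```

>>> {"name": "send_rows", "arguments": {"targets": [{"gripper": 1,"x": 0.4,"y": 0,"z": 0,"ax": 0,"ay": 0,"az": 0},{"gripper": 1,"x": 0.4,"y": 0,"z": 0,"ax": 0,"ay": 0,"az": 0},{"gripper": 1,"x": 0.3,"y": 0,"z": 0,"ax": 0,"ay": 0,"az": 0},{"gripper": 1,"x": 0.2,"y": 0,"z": 0,"ax": 0,"ay": 0,"az": 0}]}}

```text
clock: 19.87
position: [583.4, -60.8, 142.3]
ee_rot: [0.999, 0.04, 0.0, -0.0]
contact_force: [-0.5, 0.1, 0.1]
gripper_width: -0.2
grasp_force: 0.0
```

```bash
python3 kn.py
```

```text
t 19.87 pos [583.4 -60.8 142.3] box [  58.5 -122.1] F [-0.5  0.1  0.1] w -0.22482661242116733
scene 24 [499.2 282.8 153.5] box [  1.7 227. ]
scene 36 [595.9 188.4 161.4] box [ 90.6 125.3]
scene 73 [601.4 -60.6 161.4] box [  76.4 -123.4]
top 17 [493.2 282.4 153.9] box [ -4.4 227.1]
```

>>> {"name": "send_rows", "arguments": {"targets": [{"gripper": 1,"x": 0.2,"y": 0,"z": 0,"ax": 0,"ay": 0,"az": 0},{"gripper": 1,"x": 0.2,"y": 0,"z": 0,"ax": 0,"ay": 0,"az": 0},{"gripper": 1,"x": 0.2,"y": 0,"z": 0,"ax": 0,"ay": 0,"az": 0}]}}

```text
clock: 20.22
position: [587.6, -61.6, 142.3]
ee_rot: [0.999, 0.039, -0.001, 0.0]
contact_force: [-4.7, -0.1, 2.8]
gripper_width: 0.2
grasp_force: 1.9
```

>>> {"name": "send_rows", "arguments": {"targets": [{"gripper": 1,"x": 0.15,"y": 0,"z": 0,"ax": 0,"ay": 0,"az": 0},{"gripper": 1,"x": 0.1,"y": 0,"z": 0,"ax": 0,"ay": 0,"az": 0}]}}

```text
clock: 20.38
position: [590.3, -61.7, 142.3]
ee_rot: [0.999, 0.039, -0.001, 0.0]
contact_force: [-3.4, 0.2, 1.3]
gripper_width: 0.1
grasp_force: 1.7
```

```bash
python3 -c "
from st import *
st()"
```

```text
t 20.38 pos [590.3 -61.7 142.3] box [  65.2 -123.5] F [-3.4  0.2  1.3] w 0.10913149987811185
```

>>> {"name": "send_rows", "arguments": {"targets": [{"gripper": 1,"x": 0.15,"y": 0,"z": 0,"ax": 0,"ay": 0,"az": 0}]}}

```text
clock: 20.47
position: [591.9, -61.6, 142.3]
ee_rot: [0.999, 0.039, -0.001, 0.0]
contact_force: [-3.8, 0.4, 1.5]
gripper_width: -0.2
grasp_force: 1.6
```

>>> {"name": "send_rows", "arguments": {"targets": [{"gripper": 1,"x": 0.1,"y": 0,"z": 0,"ax": 0,"ay": 0,"az": 0}]}}

```text
clock: 20.55
position: [592.6, -61.6, 142.3]
ee_rot: [0.999, 0.039, -0.001, 0.0]
contact_force: [-6.8, -0.5, 4.7]
gripper_width: 0.0
grasp_force: 3.1
```

>>> {"name": "send_rows", "arguments": {"targets": [{"gripper": 1,"x": 0.1,"y": 0,"z": 0,"ax": 0,"ay": 0,"az": 0}]}}

```text
clock: 20.63
position: [592.7, -61.7, 142.3]
ee_rot: [0.999, 0.039, -0.002, 0.0]
contact_force: [-8.8, -0.3, 6.0]
gripper_width: 0.1
grasp_force: 4.3
```

Both ends have met the stop. I'll give the left end a re-check push, since the last right push could have set it back.

>>> {"name": "send_rows", "arguments": {"targets": [{"gripper": 1,"x": -2.2,"y": 0,"z": 0,"ax": 0,"ay": 0,"az": 0},{"gripper": 1,"x": 0,"y": -4.17,"z": 0,"ax": 0,"ay": 0,"az": 0},{"gripper": 1,"x": 0,"y": -4.17,"z": 0,"ax": 0,"ay": 0,"az": 0},{"gripper": 1,"x": 0,"y": -4.17,"z": 0,"ax": 0,"ay": 0,"az": 0},{"gripper": 1,"x": 0,"y": -4.17,"z": 0,"ax": 0,"ay": 0,"az": 0}]}}

```text
clock: 21.05
position: [560.6, 105.1, 142.7]
ee_rot: [0.999, 0.038, 0.002, -0.001]
contact_force: [1.0, 1.1, -0.6]
gripper_width: -0.2
grasp_force: 0.0
```

>>> {"name": "send_rows", "arguments": {"targets": [{"gripper": 1,"x": 0,"y": -4.17,"z": 0,"ax": 0,"ay": 0,"az": 0},{"gripper": 1,"x": 0,"y": -4.1,"z": 0,"ax": 0,"ay": 0,"az": 0},{"gripper": 1,"x": 0.5,"y": 0,"z": 0,"ax": 0,"ay": 0,"az": 0},{"gripper": 1,"x": 0.5,"y": 0,"z": 0,"ax": 0,"ay": 0,"az": 0},{"gripper": 1,"x": 0,"y": 0,"z": 0,"ax": 0,"ay": 0,"az": 0}]}}

```text
clock: 21.47
position: [564.5, 187.1, 142.2]
ee_rot: [0.999, 0.039, 0.001, -0.0]
contact_force: [0.2, -0.7, 0.4]
gripper_width: -0.2
grasp_force: 0.0
```

```bash
python3 kn.py
```

```text
t 21.47 pos [564.5 187.1 142.2] box [ 59.2 126.5] F [ 0.2 -0.7  0.4] w -0.168822644033084
scene 24 [499.3 282.9 153.2] box [  1.8 227.2]
scene 81 [578.  186.6 161.2] box [ 72.6 125. ]
scene 36 [617.6 -58.6 162.2] box [  92.8 -122.6]
top 20 [610.8 -58.8 164.4] box [  86.  -122.2]
top 8 [491.3 277.1 154.7] box [ -6.7 222. ]
```

>>> {"name": "send_rows", "arguments": {"targets": [{"gripper": 1,"x": 0.3,"y": 0,"z": 0,"ax": 0,"ay": 0,"az": 0},{"gripper": 1,"x": 0.2,"y": 0,"z": 0,"ax": 0,"ay": 0,"az": 0},{"gripper": 1,"x": 0.1,"y": 0,"z": 0,"ax": 0,"ay": 0,"az": 0}]}}

```text
clock: 21.82
position: [569.7, 185.9, 142.4]
ee_rot: [0.999, 0.038, 0.0, -0.0]
contact_force: [-0.6, -0.4, 0.4]
gripper_width: -0.0
grasp_force: 0.0
```

>>> {"name": "send_rows", "arguments": {"targets": [{"gripper": 1,"x": 0.1,"y": 0,"z": 0,"ax": 0,"ay": 0,"az": 0},{"gripper": 1,"x": 0.1,"y": 0,"z": 0,"ax": 0,"ay": 0,"az": 0}]}}

```text
clock: 21.98
position: [571.3, 186.6, 142.4]
ee_rot: [0.999, 0.038, 0.0, -0.0]
contact_force: [-0.8, -0.2, 0.8]
gripper_width: 0.1
grasp_force: 0.0
```

>>> {"name": "send_rows", "arguments": {"targets": [{"gripper": 1,"x": 0.1,"y": 0,"z": 0,"ax": 0,"ay": 0,"az": 0}]}}

```text
clock: 22.07
position: [571.7, 186.6, 142.3]
ee_rot: [0.999, 0.039, -0.001, 0.0]
contact_force: [-3.4, -0.4, 3.4]
gripper_width: -0.4
grasp_force: 1.7
```

>>> {"name": "send_rows", "arguments": {"targets": [{"gripper": 1,"x": 0.15,"y": 0,"z": 0,"ax": 0,"ay": 0,"az": 0},{"gripper": 1,"x": 0,"y": 0,"z": 0,"ax": 0,"ay": 0,"az": 0}]}}

```text
clock: 22.23
position: [572.1, 186.6, 142.2]
ee_rot: [0.999, 0.039, -0.002, 0.001]
contact_force: [-5.5, -0.6, 3.8]
gripper_width: -0.2
grasp_force: 2.7
```

>>> {"name": "send_rows", "arguments": {"targets": [{"gripper": 1,"x": -1.5,"y": 0,"z": 0,"ax": 0,"ay": 0,"az": 0},{"gripper": 1,"x": -1.5,"y": 0,"z": -2.0,"ax": 0,"ay": 0,"az": 0},{"gripper": 1,"x": -1.0,"y": 0,"z": -2.0,"ax": 0,"ay": 0,"az": 0},{"gripper": 1,"x": 0,"y": 0,"z": -1.0,"ax": 0,"ay": 0,"az": 0},{"gripper": 1,"x": 0,"y": 0,"z": 0,"ax": 0,"ay": 0,"az": 0}]}}

```text
clock: 22.65
position: [535.5, 185.1, 195.5]
ee_rot: [0.999, 0.039, 0.003, -0.002]
contact_force: [1.7, -0.6, 0.3]
gripper_width: 0.1
grasp_force: 0.0
```

```bash
python3 - <<'E'
from kn import *
knobs()
c=[]
for n,(x0,x1,y0,y1) in {'scene':(195,350,135,270),'top':(170,300,145,260)}.items():
    im,_=arm.get_image(n); c.append(cv2.resize(im[y0:y1,x0:x1,::-1],(400,400),interpolation=cv2.INTER_CUBIC))
cv2.imwrite('pics/d.png',np.hstack(c))
E
```

```text
t 22.65 pos [535.5 185.1 195.5] box [ 30.1 126.8] F [ 1.7 -0.6  0.3] w 0.11299256312490917
scene 23 [498.6 283.  153.7] box [  1.  227.3]
scene 36 [595.6 188.8 161.5] box [ 90.3 125.8]
scene 36 [617.2 -58.6 161.2] box [  92.3 -122.6]
top 20 [610.8 -59.  162.9] box [  85.9 -122.5]
```

View pics/d.png

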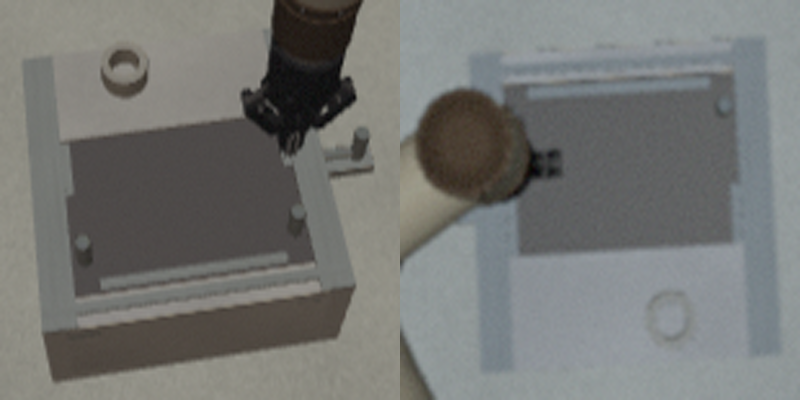

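The lid is home: its front edge lies along the end wall in both views, with knobs at (83,245) and (298,215). Now the bolt, whose knob is at (360,140).

>>> {"name": "send_rows", "arguments": {"targets": [{"gripper": 1,"x": -0.8,"y": -3.8,"z": 0,"ax": 0,"ay": 0,"az": 0},{"gripper": 1,"x": -0.8,"y": -3.8,"z": 0,"ax": 0,"ay": 0,"az": 0},{"gripper": 1,"x": -0.8,"y": -3.8,"z": 0,"ax": 0,"ay": 0,"az": 0},{"gripper": 1,"x": -0.8,"y": -3.8,"z": 0,"ax": 0,"ay": 0,"az": 0},{"gripper": 1,"x": 0,"y": 0,"z": 0,"ax": 0,"ay": 0,"az": 0}]}}

```text
clock: 23.27
position: [488.9, 338.4, 190.5]
ee_rot: [0.999, 0.041, -0.0, 0.0]
contact_force: [1.1, -1.0, -0.2]
gripper_width: 0.0
grasp_force: 0.0
```

```bash
python3 kn.py
```

```text
t 23.27 pos [488.9 338.4 190.5] box [ -4.2 283.3] F [ 1.1 -1.  -0.2] w 0.04286525088100442
scene 25 [499.7 283.1 152.4] box [  2.2 227.3]
scene 38 [596.5 188.4 160.4] box [ 91.2 125.3]
scene 36 [617.3 -58.6 160.8] box [  92.4 -122.6]
top 20 [610.7 -59.1 162.5] box [  85.8 -122.5]
top 22 [589.6 187.4 161.1] box [ 84.2 124.9]
top 18 [494.9 282.3 154.9] box [ -2.7 226.9]
```

>>> {"name": "send_rows", "arguments": {"targets": [{"gripper": 1,"x": 0,"y": 0,"z": 3.0,"ax": 0,"ay": 0,"az": 0},{"gripper": 1,"x": 0.1,"y": 0,"z": 2.4,"ax": 0,"ay": 0,"az": 0},{"gripper": 1,"x": 0,"y": 0,"z": 0,"ax": 0,"ay": 0,"az": 0},{"gripper": 1,"x": 0,"y": 0.8,"z": 0,"ax": 0,"ay": 0,"az": 0},{"gripper": 1,"x": 0,"y": 0,"z": 0,"ax": 0,"ay": 0,"az": 0}]}}

```text
clock: 23.78
position: [492.5, 323.8, 139.1]
ee_rot: [0.999, 0.038, 0.0, 0.0]
contact_force: [-0.4, 0.2, 0.1]
gripper_width: -0.0
grasp_force: 0.0
```

```bash
python3 kn.py
```

```text
t 23.78 pos [492.5 323.8 139.1] box [ -1.8 268.5] F [-0.4  0.2  0.1] w -0.001019578535462164
scene 9 [497.3 309.2 160.3] box [  1.8 253.6]
scene 26 [500.5 282.7 153. ] box [  2.9 226.9]
scene 38 [596.  188.7 161. ] box [ 90.7 125.6]
scene 36 [616.7 -58.7 161.3] box [  91.9 -122.6]
top 20 [610.8 -59.  162.8] box [  85.9 -122.5]
top 22 [589.6 186.7 162.8] box [ 84.1 124.1]
```

>>> {"name": "send_rows", "arguments": {"targets": [{"gripper": 1,"x": 0,"y": 0.5,"z": 0,"ax": 0,"ay": 0,"az": 0},{"gripper": 1,"x": 0,"y": 0.4,"z": 0,"ax": 0,"ay": 0,"az": 0},{"gripper": 1,"x": 0,"y": 0.2,"z": 0,"ax": 0,"ay": 0,"az": 0},{"gripper": 1,"x": 0,"y": 0.2,"z": 0,"ax": 0,"ay": 0,"az": 0}]}}

```text
clock: 24.22
position: [492.8, 312.0, 138.8]
ee_rot: [0.999, 0.039, 0.0, -0.0]
contact_force: [-0.4, -0.2, 0.4]
gripper_width: -0.1
grasp_force: 0.0
```

>>> {"name": "send_rows", "arguments": {"targets": [{"gripper": 1,"x": 0,"y": 0.2,"z": 0,"ax": 0,"ay": 0,"az": 0},{"gripper": 1,"x": 0,"y": 0.2,"z": 0,"ax": 0,"ay": 0,"az": 0},{"gripper": 1,"x": 0,"y": 0.2,"z": 0,"ax": 0,"ay": 0,"az": 0}]}}

```text
clock: 24.47
position: [493.2, 306.9, 138.4]
ee_rot: [0.999, 0.039, 0.0, -0.001]
contact_force: [-1.6, 2.8, 0.2]
gripper_width: -0.5
grasp_force: 1.6
```

>>> {"name": "send_rows", "arguments": {"targets": [{"gripper": 1,"x": 0,"y": 0.2,"z": 0,"ax": 0,"ay": 0,"az": 0},{"gripper": 1,"x": 0,"y": 0.2,"z": 0,"ax": 0,"ay": 0,"az": 0}]}}

```text
clock: 24.63
position: [493.6, 303.0, 138.4]
ee_rot: [0.999, 0.039, 0.0, -0.001]
contact_force: [-1.3, 3.1, 1.0]
gripper_width: -0.1
grasp_force: 1.6
```

```bash
python3 kn.py
```

```text
t 24.63 pos [493.6 303.  138.4] box [ -2.4 247.7] F [-1.3  3.1  1. ] w -0.1202387117700058
scene 65 [503.3 288.9 156.2] box [  6.2 232.8]
scene 37 [596.  188.5 161.4] box [ 90.7 125.4]
scene 36 [617.3 -58.5 161.8] box [  92.5 -122.5]
top 20 [610.9 -58.9 162.7] box [  86.  -122.3]
top 22 [589.5 187.  162.8] box [ 84.1 124.5]
```

>>> {"name": "send_rows", "arguments": {"targets": [{"gripper": 1,"x": 0,"y": 0.2,"z": 0,"ax": 0,"ay": 0,"az": 0},{"gripper": 1,"x": 0,"y": 0.2,"z": 0,"ax": 0,"ay": 0,"az": 0},{"gripper": 1,"x": 0,"y": 0.2,"z": 0,"ax": 0,"ay": 0,"az": 0}]}}

```text
clock: 24.98
position: [494.1, 296.5, 138.4]
ee_rot: [0.999, 0.039, 0.0, -0.0]
contact_force: [0.5, 2.8, 0.2]
gripper_width: -0.1
grasp_force: 1.6
```

>>> {"name": "send_rows", "arguments": {"targets": [{"gripper": 1,"x": 0,"y": 0.2,"z": 0,"ax": 0,"ay": 0,"az": 0},{"gripper": 1,"x": 0,"y": 0.2,"z": 0,"ax": 0,"ay": 0,"az": 0}]}}

```text
clock: 25.15
position: [494.4, 292.2, 138.4]
ee_rot: [0.999, 0.039, 0.0, -0.0]
contact_force: [-0.6, 2.3, 1.4]
gripper_width: 0.2
grasp_force: 1.6
```

>>> {"name": "send_rows", "arguments": {"targets": [{"gripper": 1,"x": 0,"y": 0.2,"z": 0,"ax": 0,"ay": 0,"az": 0}]}}

```text
clock: 25.23
position: [494.6, 290.2, 138.4]
ee_rot: [0.999, 0.039, 0.0, -0.0]
contact_force: [-0.9, 3.4, -0.2]
gripper_width: 0.2
grasp_force: 1.6
```

>>> {"name": "send_rows", "arguments": {"targets": [{"gripper": 1,"x": 0,"y": 0.1,"z": 0,"ax": 0,"ay": 0,"az": 0}]}}

```text
clock: 25.32
position: [494.6, 289.1, 138.4]
ee_rot: [0.999, 0.039, 0.0, -0.0]
contact_force: [0.2, 4.0, 0.2]
gripper_width: 0.0
grasp_force: 1.5
```

>>> {"name": "send_rows", "arguments": {"targets": [{"gripper": 1,"x": 0,"y": 0.1,"z": 0,"ax": 0,"ay": 0,"az": 0}]}}

```text
clock: 25.4
position: [494.8, 288.7, 138.4]
ee_rot: [0.999, 0.039, 0.0, -0.001]
contact_force: [-2.1, 6.3, 0.5]
gripper_width: 0.1
grasp_force: 3.3
```

>>> {"name": "send_rows", "arguments": {"targets": [{"gripper": 1,"x": 0,"y": 0.1,"z": 0,"ax": 0,"ay": 0,"az": 0}]}}

```text
clock: 25.48
position: [494.8, 288.6, 138.5]
ee_rot: [0.999, 0.039, 0.001, -0.001]
contact_force: [-3.2, 9.1, -0.1]
gripper_width: -0.0
grasp_force: 4.4
```

>>> {"name": "send_rows", "arguments": {"targets": [{"gripper": 1,"x": 0,"y": 0.1,"z": 0,"ax": 0,"ay": 0,"az": 0}]}}

```text
clock: 25.57
position: [494.9, 288.4, 138.5]
ee_rot: [0.999, 0.039, 0.001, -0.002]
contact_force: [-3.4, 10.6, 0.3]
gripper_width: 0.1
grasp_force: 5.6
```

The bolt is at its stop (travel about 19 mm, force rising to 10 N). I'll back off, lift and check.

>>> {"name": "send_rows", "arguments": {"targets": [{"gripper": 1,"x": 0,"y": -1.5,"z": 0,"ax": 0,"ay": 0,"az": 0},{"gripper": 1,"x": 0,"y": -3.0,"z": 0,"ax": 0,"ay": 0,"az": 0},{"gripper": 1,"x": 0,"y": 0,"z": -3.5,"ax": 0,"ay": 0,"az": 0},{"gripper": 1,"x": 0,"y": 0,"z": -3.5,"ax": 0,"ay": 0,"az": 0},{"gripper": 1,"x": 0,"y": 0,"z": 0,"ax": 0,"ay": 0,"az": 0}]}}

```text
clock: 25.98
position: [494.3, 333.4, 215.3]
ee_rot: [0.999, 0.04, 0.005, -0.002]
contact_force: [1.7, 0.6, 0.9]
gripper_width: 0.0
grasp_force: 0.0
```

```bash
python3 - <<'E'
from kn import *
knobs()
im,_=arm.get_image('scene'); cv2.imwrite('pics/e.png',cv2.resize(im[120:270,180:410,::-1],(800,522),interpolation=cv2.INTER_CUBIC))
E
```

```text
t 25.98 pos [494.3 333.4 215.3] box [  0.7 277.9] F [1.7 0.6 0.9] w 0.03478627915790955
scene 23 [500.7 263.8 152.6] box [  1.6 208. ]
scene 37 [595.5 188.6 161.4] box [ 90.2 125.5]
scene 36 [616.6 -58.7 160.8] box [  91.7 -122.6]
top 20 [610.9 -59.  161.2] box [  86.  -122.5]
top 22 [589.4 187.  161.9] box [ 84.  124.5]
top 20 [497.  262.7 154.9] box [ -2.2 207.2]
```

View pics/e.png

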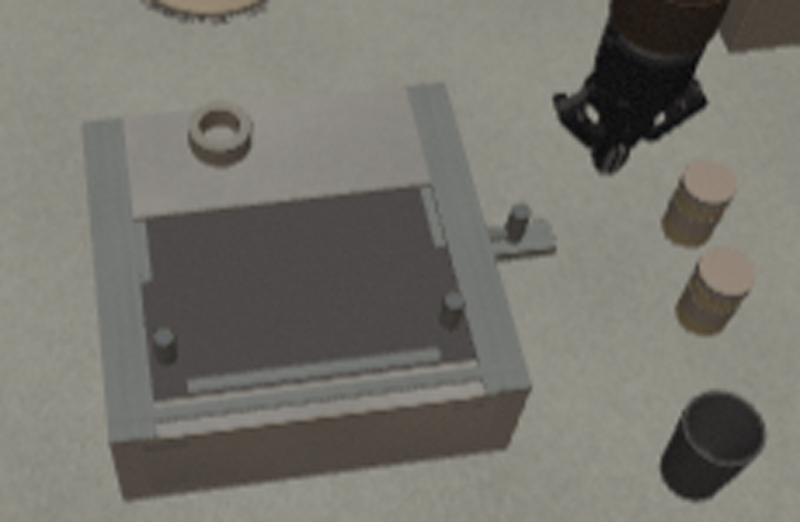

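The bolt knob at (517,220) has moved in to box y of about 208, where it is fully in. The lid is home with its knobs at (165,345) and (452,308), the jars, cup and label roll in view are where they stood, and the gripper is clear.

```bash
python3 -c "
from bench import arm
print(arm.job_done())"
```

```text
the job is handed in; nothing more can be done
None
```

I handed the job in at about 26 s: both ends of the lid are home against the end wall and the bolt is fully in, contact-force readings stayed under about 11 N, and no bystander was touched; the hand-in call returned no verdict.

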